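Gauge the spacer sleeves and sort out the rejects

TASK

Test the three steel spacer sleeves on the gauge, one lane after the other from the robot's left to its right: slide each sleeve along its lane onto its sprung gauge pin. A sleeve that slides on right up to the back wall passes and stays there, fully home; if one balks on its pin, do not force it (the pin must not be driven deep into the wall), and put that sleeve in the white bowl. Leave the other things on the trolley where they are.

Things in the scene. Friction and masses are not known exactly. Their poses are not given: they have to be found in the camera images.
- sleeve_a: One of three look-alike steel spacer sleeves (tubes): outside diameter 30 mm, length 40 mm, mouths 18 mm wide; some are narrower inside, behind the mouth or part way in, so the pin will not pass. Lies in a lane of the gauge. Origin: centre of its underside, 15 mm below the tube axis; x along the tube towards the gauge wall; z up.
- sleeve_b: One of three look-alike steel spacer sleeves (tubes): outside diameter 30 mm, length 40 mm, mouths 18 mm wide; some are narrower inside, behind the mouth or part way in, so the pin will not pass. Lies in a lane of the gauge. Origin: centre of its underside, 15 mm below the tube axis; x along the tube towards the gauge wall; z up.
- sleeve_c: One of three look-alike steel spacer sleeves (tubes): outside diameter 30 mm, length 40 mm, mouths 18 mm wide; some are narrower inside, behind the mouth or part way in, so the pin will not pass. Lies in a lane of the gauge. Origin: centre of its underside, 15 mm below the tube axis; x along the tube towards the gauge wall; z up.
- gauge: Fixed gauge: wooden plate 200 x 200 x 12 mm with 3 lanes along x at y = +60 (left), 0, -60 mm. Lane floor: the plate top, between two rails 6 mm wide, 8 mm high, 29.6 mm apart inside. At the far end an aluminium wall (x = 60 to 100 mm, top at z = 56 mm) from which a pin sticks out over each lane. Origin: centre of the plate underside; x leads away from the robot to the wall, z up.
- pin_1: Gauge pin of the left lane: horizontal steel pin 14 mm in diameter, standing 34 mm out of the back wall, axis 15 mm above the lane floor. Origin: centre of its free end; x along the pin towards the wall. A spring holds it out: it yields along its axis from about 4 N, rising 0.3 N per mm, 20 mm to its hard stop.
- home_1 (a point): Left lane: where a sleeve's origin is when it is fully home on the pin: on the lane floor, its far end against the back wall.
- pin_2: Gauge pin of the middle lane: horizontal steel pin 14 mm in diameter, standing 34 mm out of the back wall, axis 15 mm above the lane floor. Origin: centre of its free end; x along the pin towards the wall. A spring holds it out: it yields along its axis from about 4 N, rising 0.3 N per mm, 20 mm to its hard stop.
- home_2 (a point): Middle lane: where a sleeve's origin is when it is fully home on the pin: on the lane floor, its far end against the back wall.
- pin_3: Gauge pin of the right lane: horizontal steel pin 14 mm in diameter, standing 34 mm out of the back wall, axis 15 mm above the lane floor. Origin: centre of its free end; x along the pin towards the wall. A spring holds it out: it yields along its axis from about 4 N, rising 0.3 N per mm, 20 mm to its hard stop.
- home_3 (a point): Right lane: where a sleeve's origin is when it is fully home on the pin: on the lane floor, its far end against the back wall.
- bowl: White ceramic bowl for the rejects, rim diameter 170 mm, 60 mm high, loose. Origin: centre of its underside.
- nail_tray: Bystander: grey plastic nail tray 130 x 160 x 35 mm with nails. Origin: centre of its underside.
- hammer: Bystander: fibreglass hammer 300 mm long, lying along its x axis. Origin: middle of its underside.
- spacer_block: Bystander: wooden block 60 x 140 x 40 mm. Origin: centre of its underside.
- alu_box: Bystander: aluminium box with a press button catch, 134 x 204 x 74 mm. Origin: centre of its underside.
Things that resemble listed ones, but are neither listed nor needed, are in the scene too. Leave any blue look-alike of the sleeve_a alone.

How it is judged:
On the way, in this order (a step that is already met when the one before it is completed fails the run):
1. the sleeve in the left lane has been tried: it presses on its pin with over 2 N, or is fully home on it ((distance between any of sleeve_a, sleeve_b, sleeve_c and home_1 below 0.005 m or contact force between any of sleeve_a, sleeve_b, sleeve_c and pin_1 above 2 N)), for 0.1 s.
2. the sleeve in the middle lane has been tried: it presses on its pin with over 2 N, or is fully home on it ((distance between any of sleeve_a, sleeve_b, sleeve_c and home_2 below 0.005 m or contact force between any of sleeve_a, sleeve_b, sleeve_c and pin_2 above 2 N)), for 0.1 s.
3. the sleeve in the right lane has been tried: it presses on its pin with over 2 N, or is fully home on it ((distance between any of sleeve_a, sleeve_b, sleeve_c and home_3 below 0.005 m or contact force between any of sleeve_a, sleeve_b, sleeve_c and pin_3 above 2 N)), for 0.1 s.
At the end, for the whole second after the job is handed in: Every sleeve whose bore lets the pin pass lies fully home on a pin (origin within 5 mm of a home point); every sleeve that balks lies in the upright bowl (within 75 mm of its centre line, origin below 75 mm, clear of the gauge); all at rest ((distance between sleeve_a and home_1 below 0.005 m or distance between sleeve_a and home_2 below 0.005 m or distance between sleeve_a and home_3 below 0.005 m) and horizontal distance between each of sleeve_b, sleeve_c and bowl below 0.075 m and height (world z) of each of sleeve_b, sleeve_c below 0.075 m and contact force between each of sleeve_b, sleeve_c and gauge below 0.01 N and angle between bowl's own z axis and vertical below 0.15 rad and linear speed of each of sleeve_a, sleeve_b, sleeve_c below 0.02 m/s); the robot touches nothing.
It fails at once if a gauge pin is driven more than 15 mm into the wall (x of any of pin_1, pin_2, pin_3 in the frame of gauge above 0.041 m).
It fails at once if the nail tray, hammer, wooden block or aluminium box is moved by more than 20 mm (distance of any of nail_tray, hammer, spacer_block, alu_box from where it was at the start of the episode above 0.02 m).
It also fails if it takes over 72 s, if anything falls off the work surface, if the arm or the gripper's body presses on something with over 40 N, if the wrist force passes 120 N, or if a joint passes its speed limit or range.

ROBOT

A 6-joint arm with a two-finger parallel gripper is mounted at the origin on the work surface. World frame = base frame: x ahead of the robot, y to its left, z up, the work surface at z = 0. Lengths are in m, angles in rad, forces in N, time in s.
With the tool pointing down it reaches from about 0.25 to 0.775 m from the base axis. Payload 4 kg.
Tool frame: the origin (TCP) lies midway between the tips of the shut fingers; the grasp point (between the pads) lies 19 mm behind it; z points along the fingers, y is the line along which they close (so a half turn about z gives the same grasp; the last joint's range is limited). The gripper opens to 94 mm and grips with 3 to 60 N. Pads are 16 mm wide; open, the fingers measure 119 mm over their backs; the gripper's body (75 mm by 177 mm) begins 78 mm behind the grasp point.
Start: joints at [1.034, 0.087, 1.371, -0, 1.684, -0.103], TCP at [0.231, 0.499, 0.206] pointing down, gripper open.
Joint ranges: [-3.1, 3.1], [-0.76, 2.03], [0.27, 2.55], [-1.08, 4.22], [0.17, 2.65], [-2.57, 2.57]. Speed limits (rad/s): [2.79, 2.79, 3.14, 3.14, 3.14, 3.14].

INTERFACE

Orientations are given as [roll, pitch, yaw] about the fixed x, y, z axes, in that order (R = Rz(yaw) Ry(pitch) Rx(roll)).
In Python, from bench import robot gives the robot as it stands. The module is installed in compiled form; this text tells all that it offers.
- The arm moves only by the tool arm_command, never from a script. Its argument "targets" is a list of rows, each a list of 4 numbers: the shift along the world's x, y, z as a fraction of full scale, then the turn about the world's z as a fraction of full scale. A call has 1 to 8 rows; each row is the pose to reach, as a shift and turn from the pose commanded when the call began; what a row does not reach only later rows make up. Full scale, the value 1, is 0.5 m for a shift and 120 degrees for a turn. A row lasts 1/12 s, in which the tool goes at most 41.7 mm and 7.16 degrees, less where a joint would pass 70% of its speed; a pose out of reach is approached as far as the arm can. A call with a number of a shift or a turn outside -1 to 1 is refused whole. A call with a gripper value outside its range is refused whole. "claw" is the closure, from 0 (fully open) to 1 (shut), set as the call begins (left out, the last holds). The fingers move at their own pace and stop on an object; the grip force is fixed at half the most. Time passes only in rows, so rows that repeat a pose let the fingers close. It gives the time, the measured TCP pose, the force, the opening and the grip force at its end, in the units of the state.
- robot.get_obs(): the state, without advancing time (a new reading comes with each control period).
- robot.snapshot(name): name is "scene" or "side" or "wrist"; returns the picture (420x560x3 uint8, red, green, blue); there is no depth.
- robot.camera_info(name): a dict with "vfov" (degrees; the focal length in pixels is half the picture's height over the tangent of half this angle, whatever the lens; pixels are square), "cx", "cy" (the principal point, pixels), "extrinsics" (4x4, takes a point from camera to world coordinates); the wrist camera has in their place "T_tool_cam" (4x4, takes a point from camera to tool coordinates, whose origin is the TCP and whose axes are the flange's). Camera axes: x right, y up, looking along -z (the intrinsics and any distortion apply to the point x, -y, -z); pixel columns grow to the right and rows downward; lengths in m; the calibration is good to about 2 mm. A picture is of the moment at which its call begins: read the wrist's pose just before it. camera_info takes no time and is no camera call.
- robot.close_job(): hands the job in; it is judged then, once.
The state is a dict: "time": time; "joint_positions": joint angles; "qvel": joint speeds; "joint_torque": joint torques, N m; "tool_pos": TCP position; "ee_rot": TCP orientation; "wrist_force": force on the tool from outside, world axes, zero at the start; "wrist_torque": the same for the moment, N m; "width": finger opening in m; "finger_force": force on a finger pad.
Only numpy, scipy, OpenCV 4.12 (cv2) and the standard library are available. Lean on these libraries where they do the work, as an engineer would, in place of code of your own. Each camera call takes 0.05 s, during which the arm holds its last target. There are 200 camera calls.

## Working session

There is one attempt and no reset: what is moved stays moved. The work goes in short steps, Python scripts to look and compute and a tool call to move; the robot and the scene stay as the last step left them, time stands still between calls to the robot, and variables do not carry over. Pictures are saved under pics/ and viewed, at most 10 in all, crops included, and the job is handed in when it is done.

Besides the shell and the picture viewer there is one more tool, called as name([rows], argument=value, ...), one row to a line, values as JSON. arm_command: Moves the arm, as the interface text tells. Shift numbers are shares of 0.5 m and turn numbers shares of 120 degrees, none past 1 either way. Its arguments: {"type":"object","properties":{"targets":{"type":"array"},"claw":{"type":"number"}},"required":["targets"]}

```bash
mkdir -p pics; ls; python3 - <<'E'
from bench import robot
import cv2,numpy as np
o=robot.get_obs(); print(o)
for n in("scene","side","wrist"):
    im=robot.snapshot(n); cv2.imwrite(f"pics/{n}0.png",im[:,:,::-1]); c=robot.camera_info(n); print(n,c)
E
```

```text
pics
{'time': 0.0, 'joint_positions': array([ 1.03384967e+00,  8.79697080e-02,  1.37222808e+00, -1.82351509e-05,
        1.68358469e+00, -1.03075739e-01]), 'qvel': array([-0.00032356,  0.000327  , -0.00031851, -0.00174459, -0.00031657,
        0.00065922]), 'joint_torque': array([ 3.02710714e-04, -3.40178847e+01, -3.02430832e+01,  7.18663190e-02,
        3.29462020e-02, -1.37553716e-04]), 'tool_pos': array([0.23093406, 0.49857686, 0.20430941]), 'ee_rot': array([-3.13941259e+00, -2.07289763e-04,  2.70771947e+00]), 'wrist_force': array([ 0.50985164,  0.14333011, -0.01517356]), 'wrist_torque': array([ 0.031293  , -0.05189829, -0.0141902 ]), 'finger_force': 0.0, 'width': 0.09382428839322067}
scene {'vfov': 50.636051507458006, 'cx': 274.99691561171994, 'cy': 205.74952760567638, 'extrinsics': array([[-0.57900407, -0.63785915,  0.50782871,  1.03687155],
       [ 0.81530398, -0.44852973,  0.36619735,  0.32052832],
       [-0.00580606,  0.62606452,  0.77974964,  0.73101013],
       [ 0.        ,  0.        ,  0.        ,  1.        ]])}
side {'vfov': 53.29871844347872, 'cx': 281.11760568303237, 'cy': 208.88835453466803, 'extrinsics': array([[-0.97451455,  0.10356051, -0.19898898,  0.39582003],
       [-0.2231571 , -0.53792151,  0.8129215 ,  0.7329122 ],
       [-0.02285389,  0.83660963,  0.5473226 ,  0.53602451],
       [ 0.        ,  0.        ,  0.        ,  1.        ]])}
wrist {'vfov': 67.41057699664918, 'cx': 275.5359412916194, 'cy': 208.29089270898064, 'T_tool_cam': array([[-2.61833394e-04,  9.66877543e-01,  2.55240568e-01,
         7.27732999e-02],
       [ 9.99999955e-01,  2.90595467e-04, -7.49757338e-05,
        -2.55053614e-05],
       [-1.46664106e-04,  2.55240537e-01, -9.66877576e-01,
        -1.79551875e-01],
       [ 0.00000000e+00,  0.00000000e+00,  0.00000000e+00,
         1.00000000e+00]])}
```

View pics/scene0.png

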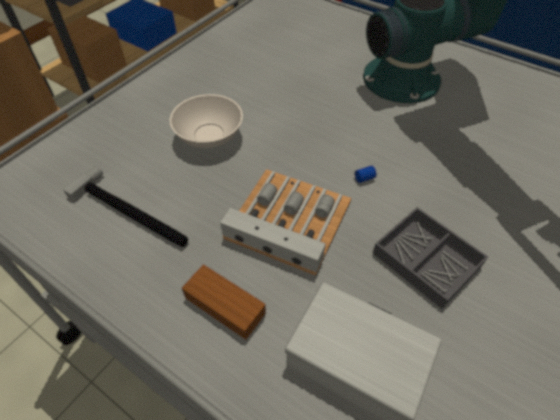

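View pics/side0.png

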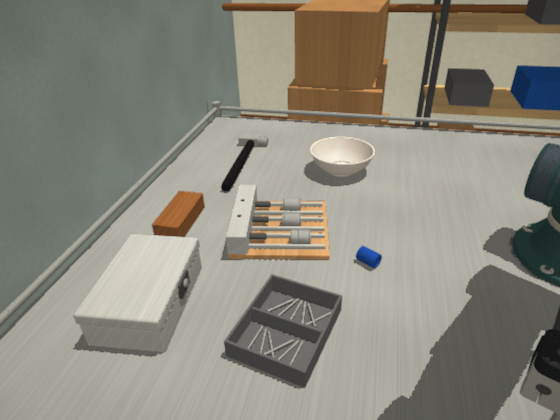

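Both views show the gauge with its three sleeves: scene at (268,194), (294,203), (325,207), side at (291,204), (291,218), (300,237). The bowl is at scene (207,125) and side (342,157). The blue look-alike is at scene (366,174). The left lane (+y) is on the right in the scene view.

```bash
cat > h.py <<'E'
from bench import robot
import cv2,numpy as np
from scipy.spatial.transform import Rotation as R
def ray(n,uv,obs=None):
    c=robot.camera_info(n); f=210/np.tan(np.radians(c['vfov'])/2)
    if n=="wrist":
        T=np.eye(4);T[:3,:3]=R.from_euler('xyz',obs['ee_rot']).as_matrix();T[:3,3]=obs['tool_pos'];T=T@c['T_tool_cam']
    else: T=c['extrinsics']
    d=T[:3,:3]@np.array([(uv[0]-c['cx'])/f,-(uv[1]-c['cy'])/f,-1]); return T[:3,3],d/np.linalg.norm(d)
def plane(n,uv,z,obs=None):
    p,d=ray(n,uv,obs); return p+d*(z-p[2])/d[2]
def tri(*rays):
    A=sum(np.eye(3)-np.outer(d,d) for p,d in rays); b=sum((np.eye(3)-np.outer(d,d))@p for p,d in rays)
    x=np.linalg.solve(A,b); return x,[np.linalg.norm(np.cross(x-p,d)) for p,d in rays]
E
python3 - <<'E'
from h import *
np.set_printoptions(precision=4,suppress=True)
for k,a,b in [("L",(325,207),(300,237)),("M",(294,203),(291,218)),("R",(268,194),(291,204)),("bowl bottom in",(209,133),(343,163)),("hammer end",(185,241),(227,187))]:
    print(k,*tri(ray("scene",a),ray("side",b)))
for k,n,uv,z in [("bowlrimL",'scene',(171,118),.06),("bowlrimR",'scene',(243,120),.06),("rimL",'side',(310,153),.06),("rimR",'side',(374,151),.06),
 ("plate",'scene',(270,171),.012),("plate",'scene',(350,208),.012),("plate",'side',(329,257),.012),("plate",'side',(328,201),.012),("wall",'scene',(322,245),.056),("wall",'scene',(230,212),.056),("wall",'side',(238,185),.056),("wall",'side',(256,187),.056)]: print(k,n,plane(n,uv,z))
E
```

```text
L [0.5211 0.0734 0.0274] [np.float64(0.001848929788893994), np.float64(0.0018489297888940933)]
M [0.5513 0.0178 0.0318] [np.float64(0.0021963197585314446), np.float64(0.002196319758531398)]
R [ 0.5626 -0.0392  0.0308] [np.float64(0.0012451054254363663), np.float64(0.0012451054254365445)]
bowl bottom in [ 0.4735 -0.279   0.0164] [np.float64(0.006621682639696015), np.float64(0.006621682639695851)]
hammer end [ 0.7409 -0.1109  0.0138] [np.float64(0.0022171376853075053), np.float64(0.002217137685307399)]
bowlrimL scene [ 0.5261 -0.3415  0.06  ]
bowlrimR scene [ 0.4363 -0.2009  0.06  ]
rimL side [ 0.5543 -0.2473  0.06  ]
rimR side [ 0.3926 -0.2884  0.06  ]
plate scene [ 0.4944 -0.0834  0.012 ]
plate scene [0.4843 0.1131 0.012 ]
plate side [0.4571 0.1031 0.012 ]
plate side [ 0.4858 -0.0991  0.012 ]
wall scene [0.6227 0.1265 0.056 ]
wall scene [ 0.6598 -0.0586  0.056 ]
wall side [ 0.6906 -0.0594  0.056 ]
wall side [ 0.6471 -0.0582  0.056 ]
```

arm_command([
  [0.54,-0.94,0.1,0.27],
  [0.54,-0.94,0.1,0.27],
  [0.54,-0.94,0.1,0.27],
  [0.54,-0.94,0.1,0.27],
  [0.54,-0.94,0.1,0.27],
  [0.54,-0.94,0.1,0.27],
  [0.54,-0.94,0.1,0.27],
  [0.54,-0.94,0.1,0.27],
], claw=0.47)

```text
time: 0.82
tool_pos: [0.3886, 0.2245, 0.2346]
ee_rot: [3.142, -0.0, -3.009]
wrist_force: [0.1, 0.9, 0.2]
width: 0.0501
finger_force: 0.0
```

arm_command([
  [0.21,-0.36,0.04,0],
  [0.21,-0.36,0.04,0],
  [0.21,-0.36,0.04,0],
  [0.21,-0.36,0.04,0],
  [0.21,-0.36,0.04,0],
  [0.21,-0.36,0.04,0],
  [0.21,-0.36,0.04,0],
])

```text
time: 1.4
tool_pos: [0.4938, 0.0445, 0.2539]
ee_rot: [3.141, -0.001, -3.014]
wrist_force: [0.4, 0.5, 0.6]
width: 0.0497
finger_force: 0.0
```

```bash
python3 - <<'E'
from h import *
import json
o=robot.get_obs(); im=robot.snapshot("wrist"); cv2.imwrite("pics/w1.png",im[:,:,::-1]); print(o['tool_pos'],o['ee_rot'],o['time'])
json.dump({k:list(o[k]) for k in('tool_pos','ee_rot')},open('w1.json','w'))
E
```

```text
[0.49379261 0.04453153 0.25390312] [ 3.14097109e+00 -1.47984545e-03 -3.01425152e+00] 1.4
```

View pics/w1.png

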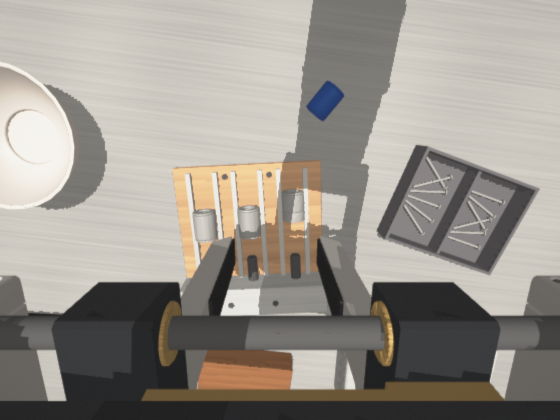

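The wrist view looks down on the gauge: near plate edge at row ~165, sleeves at (204,225), (249,218) and (291,205), pins at (253,268) and (296,265), the bowl on the left. I'll take a second view further on so that the wall shows.

arm_command([
  [0.2,-0.06,0.06,0],
  [0.2,-0.06,0.06,0],
  [0.2,-0.06,0.06,0],
  [0.2,-0.06,0.06,0],
  [0.2,-0.06,0.06,0],
])

```text
time: 1.87
tool_pos: [0.5932, 0.0181, 0.2838]
ee_rot: [3.14, -0.002, -3.008]
wrist_force: [-0.6, 0.8, 0.1]
width: 0.0499
finger_force: 0.0
```

```bash
python3 - <<'E'
from h import *
import json
o=robot.get_obs(); im=robot.snapshot("wrist"); cv2.imwrite("pics/w2.png",im[:,:,::-1]); print(o['tool_pos'],o['ee_rot'],o['time'])
json.dump({k:list(o[k]) for k in('tool_pos','ee_rot')},open('w2.json','w'))
a=cv2.imread("pics/w1.png")[150:290,165:335]; a=cv2.resize(a,None,fx=2.35,fy=2.35,interpolation=cv2.INTER_CUBIC)
b=im[20:250,120:400,::-1]; b=cv2.resize(b,None,fx=1.4,fy=1.4)
c=np.zeros((600,800,3),np.uint8); c[:a.shape[0],:a.shape[1]]=a; c[:b.shape[0],405:405+b.shape[1]]=b[:,:395]; cv2.imwrite("pics/c.png",c[:340])
E
```

```text
[0.59324335 0.01805773 0.28377081] [ 3.14049903e+00 -1.87232817e-03 -3.00772877e+00] 1.8667
```

View pics/c.png

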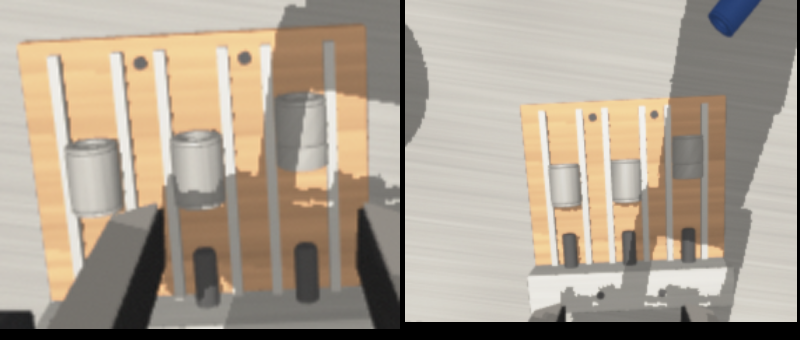

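Right panel (w2): plate corners at w2 pixels (203,94) and (348,89). Sleeve tops sit near (233,152), (277,149) and (321,131). Pin tips are near (238,188), (280,186) and (322,184), with the wall's top front edge at row ~212. Now the geometry.

```bash
python3 - <<'E'
from h import *
import json
np.set_printoptions(precision=4,suppress=True)
o1=json.load(open('w1.json'));o2=json.load(open('w2.json'))
a=lambda x,y:(165+x/2.35,150+y/2.35); b=lambda x,y:(120+(x-405)/1.4,20+y/1.4)
P=lambda uv,z,o:plane("wrist",uv,z,o)
two=lambda p,q:tri(ray("wrist",a(*p),o1),ray("wrist",b(*q),o2))
for k,p,q in [("cornR",(20,42),(521,104)),("cornL",(365,25),(724,97)),("slvR near top",(91,146),(563,166)),("slvM",(195,137),(624,161)),("slvL",(299,98),(687,138)),("pin2tip",(205,250),(629,232)),("pin1tip",(306,243),(688,229))]:
    print(k,*two(p,q))
print("plate",P(b(521,104),.012,o2),P(b(724,97),.012,o2),P(b(724,262),.012,o2))
print("rails w2 z.02: start/end")
for s,e in [((543,110),(555,265)),((580,110),(590,265)),((604,108),(613,265)),((643,107),(648,263)),((668,106),(669,263)),((705,105),(705,262))]:
    A,B=P(b(*s),.02,o2),P(b(*e),.02,o2); print(A[:2],B[:2],np.arctan2(*(B-A)[[1,0]]))
print("pin tips z.027+.007"); 
for q in [(570,235),(629,232),(688,229)]: print(P(b(*q),.03,o2))
print("wall front top",P(b(528,269),.056,o2),P(b(733,265),.056,o2))
print("sleeve near end/far end top z.042")
for n,f in [((563,165),(567,206)),((624,161),(628,202)),((687,136),(688,178))]: print(P(b(*n),.04,o2),P(b(*f),.04,o2))
# plate mask minimal line of the near edge
im=cv2.imread("pics/w2.png"); h=cv2.cvtColor(im,cv2.COLOR_BGR2HSV); m=((h[...,0]>5)&(h[...,0]<22)&(h[...,1]>90)).astype(np.uint8); m[230:]=0
pts=[(u,np.argmax(m[:,u])) for u in range(215,340) if m[:,u].any()]; v=cv2.fitLine(np.float32(pts),cv2.DIST_HUBER,0,.01,.01).ravel()
A=P(v[2:]-50*v[:2],.012,o2);B=P(v[2:]+50*v[:2],.012,o2); print("near edge angle",np.arctan2(*(B-A)[[1,0]])-np.pi/2,v,A)
E
```

```text
cornR [ 0.4935 -0.095   0.0096] [np.float64(0.0005164282119962854), np.float64(0.0005164282119963482)]
cornL [0.4597 0.101  0.0013] [np.float64(0.0003953702998471805), np.float64(0.0003953702998471527)]
slvR near top [ 0.5458 -0.0472  0.0242] [np.float64(0.00022571701006838786), np.float64(0.00022571701006835515)]
slvM [0.5333 0.0112 0.0229] [np.float64(0.0003919594699987467), np.float64(0.0003919594699986669)]
slvL [0.5036 0.068  0.0211] [np.float64(0.00025252646681491326), np.float64(0.000252526466814861)]
pin2tip [0.6019 0.0251 0.0235] [np.float64(0.00019686315807891514), np.float64(0.00019686315807889313)]
pin1tip [0.5916 0.0847 0.019 ] [np.float64(8.486196618109523e-05), np.float64(8.486196618114416e-05)]
plate [ 0.4935 -0.095   0.012 ] [0.4611 0.0984 0.012 ] [0.6226 0.1298 0.012 ]
rails w2 z.02: start/end
[ 0.4966 -0.072 ] [ 0.6473 -0.0462] 0.16943059257450183
[ 0.4919 -0.037 ] [ 0.6425 -0.0101] 0.17708382276848633
[ 0.4871 -0.0146] [0.6393 0.0136] 0.1833530333913206
[0.4812 0.0221] [0.6323 0.0494] 0.17911097428042885
[0.4772 0.0455] [0.6294 0.0711] 0.16636069508219517
[0.4716 0.0802] [0.6234 0.108 ] 0.18088954361436518
pin tips z.027+.007
[ 0.6116 -0.033   0.03  ]
[0.6007 0.025  0.03  ]
[0.5899 0.0828 0.03  ]
wall front top [ 0.6445 -0.0671  0.056 ] [0.6145 0.1269 0.056 ]
sleeve near end/far end top z.042
[ 0.544  -0.0455  0.04  ] [ 0.5817 -0.0379  0.04  ]
[0.5327 0.0107 0.04  ] [0.5701 0.0196 0.04  ]
[0.5027 0.0654 0.04  ] [0.5402 0.0728 0.04  ]
near edge angle 0.18476981433286044 [  0.9985  -0.0541 275.5     92.4   ] [ 0.4905 -0.0644  0.012 ]
```

arm_command([
  [-0.144,0.105,-0.15,0.02],
  [-0.144,0.105,-0.3,0.02],
  [-0.144,0.105,-0.36,0.02],
  [-0.144,0.105,-0.36,0.02],
  [-0.144,0.105,-0.36,0.02],
  [-0.144,0.105,-0.36,0.02],
  [-0.144,0.105,-0.36,0.02],
  [-0.144,0.105,-0.36,0.02],
])

```text
time: 2.58
tool_pos: [0.5231, 0.0692, 0.1081]
ee_rot: [-3.141, 0.006, -2.967]
wrist_force: [1.4, 0.4, 0.9]
width: 0.05
finger_force: 0.0
```

```bash
python3 - <<'E'
from h import *
import json
o=robot.get_obs(); im=robot.snapshot("wrist"); cv2.imwrite("pics/w3.png",im[:,:,::-1]); print(o['tool_pos'],o['ee_rot'],o['wrist_force'],o['time'])
json.dump({k:list(o[k]) for k in('tool_pos','ee_rot')},open('w3.json','w'))
E
```

```text
[0.52314725 0.06924269 0.10808701] [-3.14060805  0.00579394 -2.96695989] [1.41818732 0.36540274 0.87993657] 2.5833
```

View pics/w3.png

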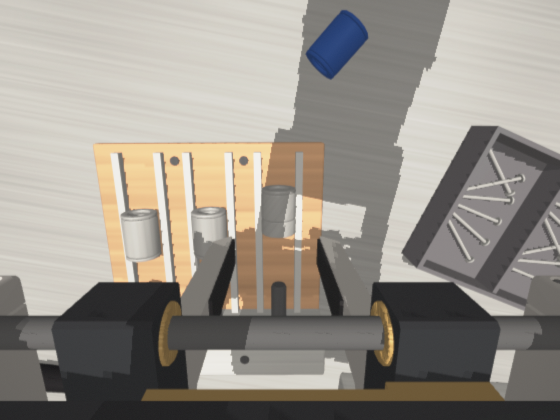

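The closer view shows the near edge level (yaw aligned). The left sleeve is centred at (279,212) between the finger tips at columns 236 and 319. Descend.

```bash
python3 - <<'E'
from h import *
import json
np.set_printoptions(precision=4,suppress=True)
o=json.load(open('w3.json')); o1=json.load(open('w1.json'))
P=lambda u,v,z:plane("wrist",(u,v),z,o)
print("edge",P(97,143,.012),P(323,142,.012)); print("rails",P(259,155,.02),P(258,235,.02),P(299,155,.02),P(298,235,.02))
for n,(u,v0,v1) in dict(L=(279,187,236),M=(209,209,0),R=(141,211,258)).items(): print(n,P(u,v0,.04),P(u,v1,.04) if v1 else '')
print("tri near edges L,R:",*tri(ray("wrist",(279,187),o),ray("wrist",(165+299/2.35,150+98/2.35),o1)),*tri(ray("wrist",(141,211),o),ray("wrist",(165+91/2.35,150+146/2.35),o1)))
print("tri corner",*tri(ray("wrist",(97,143),o),ray("wrist",(165+20/2.35,150+42/2.35),o1)),*tri(ray("wrist",(323,142),o),ray("wrist",(165+365/2.35,150+25/2.35),o1)))
E
```

```text
edge [ 0.4931 -0.0924  0.012 ] [0.4586 0.0983 0.012 ]
rails [0.4782 0.0464 0.02  ] [0.5487 0.0569 0.02  ] [0.4724 0.0795 0.02  ] [0.5425 0.0923 0.02  ]
L [0.4983 0.0669 0.04  ] [0.5392 0.0742 0.04  ]
M [0.5262 0.014  0.04  ] 
R [ 0.5375 -0.0405  0.04  ] [ 0.5791 -0.0378  0.04  ]
tri near edges L,R: [0.5019 0.0674 0.0254] [np.float64(0.0007562242717648326), np.float64(0.0007562242717648942)] [ 0.5459 -0.0481  0.0199] [np.float64(0.0012747513267511172), np.float64(0.0012747513267511938)]
tri corner [ 0.4941 -0.0955  0.0062] [np.float64(0.00012731695510475745), np.float64(0.00012731695510470598)] [0.4585 0.0984 0.0158] [np.float64(0.0006479319060524692), np.float64(0.0006479319060525064)]
```

arm_command([
  [0,0.002,-0.08,0],
  [0,0.002,-0.13,0],
  [0,0.002,-0.15,0],
  [0,0.002,-0.15,0],
  [0,0.002,-0.15,0],
])

```text
time: 3.05
tool_pos: [0.5237, 0.0696, 0.0321]
ee_rot: [-3.141, 0.004, -2.968]
wrist_force: [0.3, 0.1, -0.1]
width: 0.0499
finger_force: 0.0
```

arm_command([
  [-0.003,0.002,-0.012,0],
  [-0.003,0.002,-0.017,0],
  [-0.003,0.002,-0.017,0],
  [-0.003,0.002,-0.017,0],
])

```text
time: 3.38
tool_pos: [0.5203, 0.0708, 0.0218]
ee_rot: [-3.142, 0.001, -2.968]
wrist_force: [-0.5, -0.6, 0.5]
width: 0.0497
finger_force: 0.0
```

arm_command([
  [0,0,0.001,0],
  [0,0,0.001,0],
  [0,0,0.001,0],
  [0,0,0.001,0],
  [0,0,0.001,0],
  [0,0,0.001,0],
], claw=1)

```text
time: 3.88
tool_pos: [0.5199, 0.0708, 0.0218]
ee_rot: [3.141, 0.0, -2.968]
wrist_force: [-0.3, -0.2, 1.3]
width: 0.0281
finger_force: 30.0
```

arm_command([
  [0.02,0.0035,0.001,0],
  [0.04,0.007,0.001,0],
  [0.06,0.0105,0.001,0],
  [0.08,0.014,0.001,0],
  [0.08,0.014,0.001,0],
  [0.08,0.014,0.001,0],
])

```text
time: 4.38
tool_pos: [0.5604, 0.0779, 0.0218]
ee_rot: [3.142, 0.0, -2.968]
wrist_force: [1.0, 0.5, -1.1]
width: 0.0286
finger_force: 30.0
```

arm_command([
  [0.008,0.0014,0,0],
  [0.016,0.0028,0,0],
  [0.016,0.0028,0,0],
  [0.016,0.0028,0,0],
])

```text
time: 4.72
tool_pos: [0.5677, 0.0792, 0.0218]
ee_rot: [3.141, -0.0, -2.968]
wrist_force: [-0.6, 0.5, -1.4]
width: 0.0286
finger_force: 30.0
```

arm_command([
  [0.007,0.0012,0,0],
  [0.014,0.0024,0,0],
  [0.014,0.0024,0,0],
  [0.014,0.0024,0,0],
])

```text
time: 5.05
tool_pos: [0.575, 0.0804, 0.0221]
ee_rot: [3.141, 0.0, -2.968]
wrist_force: [-0.9, 0.0, -1.1]
width: 0.0285
finger_force: 30.0
```

arm_command([
  [0.007,0.0012,0,0],
  [0.014,0.0024,0,0],
  [0.014,0.0024,0,0],
  [0.014,0.0024,0,0],
])

```text
time: 5.38
tool_pos: [0.582, 0.0817, 0.022]
ee_rot: [3.141, -0.0, -2.968]
wrist_force: [-0.6, -0.1, -1.9]
width: 0.0285
finger_force: 30.0
```

arm_command([
  [0.007,0.0012,0,0],
  [0.012,0.0021,0,0],
  [0.012,0.0021,0,0],
  [0.012,0.0021,0,0],
])

```text
time: 5.72
tool_pos: [0.5868, 0.0825, 0.0219]
ee_rot: [3.141, -0.003, -2.968]
wrist_force: [-5.0, -0.8, 1.6]
width: 0.0286
finger_force: 30.0
```

arm_command([
  [0.006,0.001,0,0],
  [0.006,0.001,0,0],
  [0.006,0.001,0,0],
])

```text
time: 5.97
tool_pos: [0.5895, 0.083, 0.0218]
ee_rot: [3.141, -0.003, -2.968]
wrist_force: [-4.9, -0.9, 0.4]
width: 0.0286
finger_force: 30.0
```

```bash
python3 - <<'E'
from h import *
im=robot.snapshot("side"); im2=robot.snapshot("scene")
a=cv2.resize(im[170:270,210:350,::-1],None,fx=2.8,fy=2.8,interpolation=cv2.INTER_CUBIC); b=cv2.resize(im2[150:280,210:370,::-1],(392,318),interpolation=cv2.INTER_CUBIC)
c=np.zeros((330,800,3),np.uint8);c[:a.shape[0],:392]=a;c[:318,400:792]=b;cv2.imwrite("pics/c2.png",c)
E
```

```text
(no output)
```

View pics/c2.png

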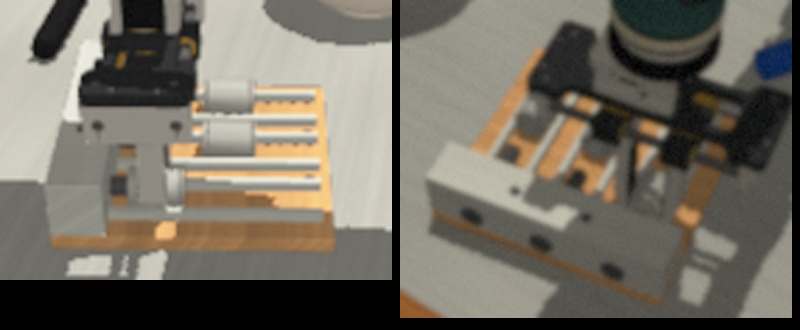

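The side view shows the sleeve stopped short with dark pin visible in the gap to the wall, and the force stays at ~5 N (the spring). This sleeve balks, so I'll back it off and lift it.

arm_command([
  [-0.02,-0.0035,0,0],
  [-0.04,-0.007,0,0],
  [-0.06,-0.0105,0,0],
  [-0.07,-0.012,0,0],
  [-0.07,-0.012,0,0],
  [-0.07,-0.012,0.02,0],
  [-0.07,-0.012,0.05,0],
  [-0.07,-0.012,0.05,0],
])

```text
time: 6.73
tool_pos: [0.5592, 0.0774, 0.0511]
ee_rot: [-3.141, 0.008, -2.968]
wrist_force: [0.9, -0.2, -0.5]
width: 0.0287
finger_force: 30.0
```

arm_command([
  [0,0,0.08,0],
  [-0.03,-0.08,0.15,0],
  [-0.08,-0.16,0.18,0],
  [-0.1,-0.24,0.18,0],
  [-0.12,-0.32,0.18,0],
  [-0.14,-0.4,0.18,0],
  [-0.16,-0.48,0.18,0],
  [-0.16,-0.56,0.18,0],
])

```text
time: 7.4
tool_pos: [0.4763, -0.1897, 0.138]
ee_rot: [-3.14, 0.002, -2.968]
wrist_force: [1.7, -0.3, -0.9]
width: 0.0286
finger_force: 30.0
```

arm_command([
  [0,-0.08,0,0],
  [0,-0.1,0,0],
  [0,-0.1,0,0],
  [0,-0.1,0,0],
])

```text
time: 7.73
tool_pos: [0.4772, -0.2378, 0.1369]
ee_rot: [3.14, 0.0, -2.969]
wrist_force: [-0.9, -0.0, -2.1]
width: 0.0285
finger_force: 30.0
```

```bash
python3 - <<'E'
from h import *
np.set_printoptions(precision=4,suppress=True)
o=robot.get_obs(); im=robot.snapshot("wrist"); cv2.imwrite("pics/w4.png",im[:,:,::-1]); print(o['tool_pos'],o['ee_rot'],o['time'],o['width'])
a=cv2.imread("pics/side0.png"); 
for n,roi in (("scene",(90,165,160,255)),("side",(130,185,300,385))):
    im=cv2.imread(f"pics/{n}0.png"); h=cv2.cvtColor(im,cv2.COLOR_BGR2HSV); 
    b,g,r=[im[...,i].astype(int) for i in range(3)]
    m=((r-b>12)&(r>140)).astype(np.uint8); k=np.zeros_like(m); k[roi[0]:roi[1],roi[2]:roi[3]]=1; m*=k
    c=max(cv2.findContours(m,0,1)[0],key=cv2.contourArea); x=c[:,0,:]; l=x[x[:,0].argmin()];rr=x[x[:,0].argmax()];t=x[x[:,1].argmin()]
    print(n,cv2.boundingRect(c),l,rr,t,[plane(n,p,.06) for p in (l,rr,t)])
E
```

```text
[ 0.4772 -0.2378  0.1369] [ 3.1404  0.0004 -2.9692] 7.7333 0.02847052422939805
scene (168, 93, 76, 49) [168 118] [243 119] [204  93] [array([ 0.5301, -0.3472,  0.06  ]), array([ 0.4335, -0.203 ,  0.06  ]), array([ 0.4119, -0.3404,  0.06  ])]
side (300, 130, 85, 55) [300 130] [384 183] [300 130] [array([ 0.6085, -0.3936,  0.06  ]), array([ 0.3633, -0.1229,  0.06  ]), array([ 0.6085, -0.3936,  0.06  ])]
```

View pics/w4.png

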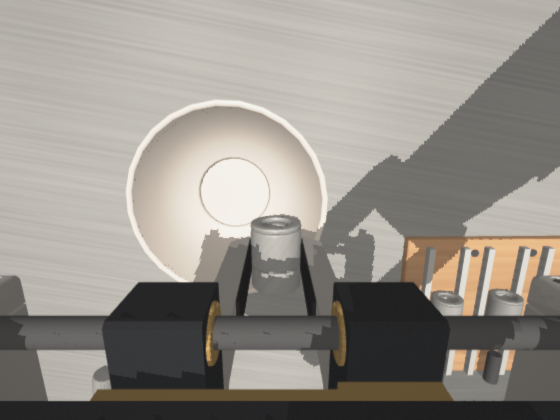

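The sleeve is held over the bowl's right edge. The rim circle spans columns 127–327 and its top is at row 102, with the bowl's bottom disc at (235,192).

```bash
python3 - <<'E'
from h import *
o=robot.get_obs()
for u,v,z in [(227,103,.06),(128,195,.06),(327,195,.06),(235,192,.01)]: print(plane("wrist",(u,v),z,o))
E
```

```text
[ 0.39569613 -0.29002439  0.06      ]
[ 0.48218736 -0.36145701  0.06      ]
[ 0.45356053 -0.19815064  0.06      ]
[ 0.47573341 -0.27862969  0.01      ]
```

arm_command([
  [-0.004,-0.05,0,0],
  [-0.004,-0.054,-0.06,0],
  [-0.004,-0.054,-0.12,0],
  [-0.004,-0.054,-0.17,0],
  [-0.004,-0.054,-0.19,0],
  [-0.004,-0.054,-0.19,0],
  [-0.004,-0.054,-0.19,0],
])

```text
time: 8.37
tool_pos: [0.4755, -0.2637, 0.0426]
ee_rot: [3.141, 0.0, -2.966]
wrist_force: [0.4, -0.5, -1.4]
width: 0.0283
finger_force: 30.0
```

arm_command([
  [0,0,-0.015,0],
  [0,0,-0.02,0],
  [0,0,-0.02,0],
])

```text
time: 8.62
tool_pos: [0.4753, -0.2649, 0.0327]
ee_rot: [-3.141, 0.001, -2.968]
wrist_force: [-0.5, -0.2, -1.1]
width: 0.0282
finger_force: 30.0
```

arm_command([
  [0,0,0,0],
  [0,0,0,0],
  [0,0,0,0],
  [0,0,0,0],
  [0,0,0.05,0],
  [0,0,0.12,0],
  [0,0,0.2,0],
  [0,0,0.2,0],
], claw=0.5)

```text
time: 9.28
tool_pos: [0.479, -0.2678, 0.1418]
ee_rot: [-3.13, 0.012, -2.968]
wrist_force: [0.9, -1.3, 2.0]
width: 0.0468
finger_force: 0.0
```

arm_command([
  [0.148,0.56,0.02,0],
  [0.148,0.56,0.02,0],
  [0.148,0.56,0.02,0],
  [0.148,0.56,0.02,0],
  [0.148,0.56,0.02,0],
  [0.148,0.56,0.02,0],
  [0.148,0.56,0.02,0],
  [0.148,0.56,0.02,0],
])

```text
time: 9.95
tool_pos: [0.5502, 0.0218, 0.1427]
ee_rot: [3.138, 0.003, -2.96]
wrist_force: [-0.7, -0.2, 0.9]
width: 0.0472
finger_force: 0.0
```

arm_command([
  [0,0,-0.05,0],
  [0,0,-0.1,0],
  [0,0,-0.16,0],
  [0,0,-0.16,0],
  [0,0,-0.16,0],
])

```text
time: 10.37
tool_pos: [0.5474, 0.0149, 0.0606]
ee_rot: [3.141, -0.004, -2.968]
wrist_force: [-0.7, -0.1, 1.3]
width: 0.0469
finger_force: 0.0
```

```bash
python3 - <<'E'
from h import *
o=robot.get_obs(); im=robot.snapshot("wrist"); im3=robot.snapshot("scene"); print(o['tool_pos'],o['ee_rot'],o['time'],o['width'])
c=np.zeros((420,800,3),np.uint8);c[:,:560]=im[:,:,::-1];c[:220,570:790]=cv2.resize(im3[85:165,165:245,::-1],(220,220));cv2.imwrite("pics/c3.png",c)
E
```

```text
[0.54744008 0.0148614  0.06058162] [ 3.14056629 -0.00414569 -2.96830993] 10.3667 0.04690435365155137
```

View pics/c3.png

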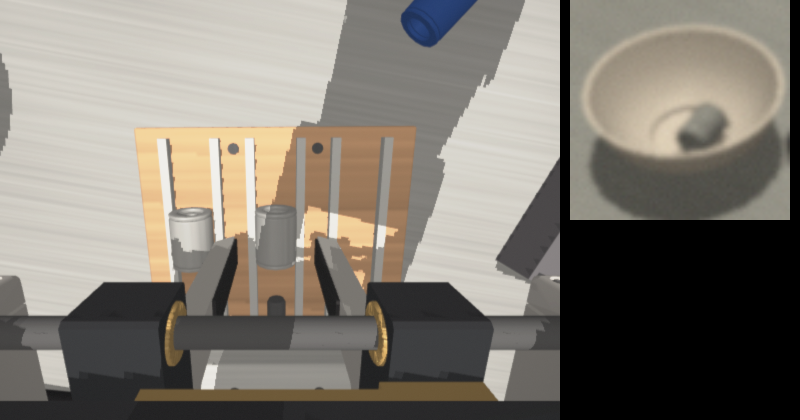

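The reject lies in the bowl, and the middle sleeve (276,237) is centred between the fingers.

arm_command([
  [0.002,0,-0.04,0],
  [0.003,0,-0.065,0],
  [0.003,0,-0.077,0],
  [0.003,0,-0.077,0],
  [0.003,0,-0.077,0],
])

```text
time: 10.88
tool_pos: [0.5506, 0.015, 0.024]
ee_rot: [3.142, 0.0, -2.968]
wrist_force: [-0.1, 0.3, 0.5]
width: 0.047
finger_force: 0.0
```

arm_command([
  [0,0,0,0],
  [0,0,0,0],
  [0,0,0,0],
  [0,0,0,0],
  [0,0,0,0],
], claw=1)

```text
time: 11.3
tool_pos: [0.551, 0.0151, 0.0244]
ee_rot: [-3.141, 0.001, -2.968]
wrist_force: [0.3, -0.2, 3.0]
width: 0.0284
finger_force: 30.0
```

arm_command([
  [0.015,0.0027,0,0],
  [0.03,0.0054,0,0],
  [0.047,0.0084,0,0],
  [0.047,0.0084,0,0],
  [0.047,0.0084,0,0],
])

```text
time: 11.72
tool_pos: [0.5757, 0.0194, 0.0244]
ee_rot: [-3.141, 0.004, -2.968]
wrist_force: [2.6, 0.6, 3.4]
width: 0.0283
finger_force: 30.0
```

arm_command([
  [0.007,0.0012,0,0],
  [0.014,0.0024,0,0],
  [0.014,0.0024,0,0],
  [0.014,0.0024,0,0],
])

```text
time: 12.05
tool_pos: [0.5802, 0.0202, 0.0244]
ee_rot: [-3.141, -0.002, -2.968]
wrist_force: [-3.3, -0.8, 7.0]
width: 0.0281
finger_force: 30.0
```

arm_command([
  [0,0,0.003,0],
  [0,0,0.003,0],
  [0.004,0.0007,0.003,0],
  [0.004,0.0007,0.003,0],
  [0.004,0.0007,0.003,0],
])

```text
time: 12.47
tool_pos: [0.5828, 0.0209, 0.0244]
ee_rot: [3.141, -0.001, -2.968]
wrist_force: [-0.4, -0.3, 0.4]
width: 0.0285
finger_force: 30.0
```

arm_command([
  [0.005,0.0009,0,0],
  [0.01,0.0018,0,0],
  [0.01,0.0018,0,0],
  [0.01,0.0018,0,0],
])

```text
time: 12.8
tool_pos: [0.5881, 0.0218, 0.0248]
ee_rot: [3.141, -0.0, -2.968]
wrist_force: [-1.1, -0.4, -1.5]
width: 0.0283
finger_force: 30.0
```

arm_command([
  [0.005,0.0009,0,0],
  [0.01,0.0018,0,0],
  [0.01,0.0018,0,0],
  [0.01,0.0018,0,0],
])

```text
time: 13.13
tool_pos: [0.5931, 0.0227, 0.0251]
ee_rot: [3.141, 0.0, -2.968]
wrist_force: [0.2, -1.0, -0.9]
width: 0.0282
finger_force: 30.0
```

arm_command([
  [0.006,0.001,0,0],
  [0.012,0.0021,0,0],
  [0.012,0.0021,0,0],
  [0.012,0.0021,0,0],
])

```text
time: 13.47
tool_pos: [0.5991, 0.0237, 0.0251]
ee_rot: [3.142, 0.0, -2.968]
wrist_force: [0.9, -0.3, -0.8]
width: 0.0284
finger_force: 30.0
```

arm_command([
  [0.005,0.0009,0,0],
  [0.01,0.0018,0,0],
  [0.01,0.0018,0,0],
  [0.01,0.0018,0,0],
])

```text
time: 13.8
tool_pos: [0.6041, 0.0246, 0.0251]
ee_rot: [3.141, 0.0, -2.968]
wrist_force: [-0.8, -0.8, -1.1]
width: 0.0287
finger_force: 30.0
```

arm_command([
  [0.005,0.0009,0,0],
  [0.01,0.0018,0,0],
  [0.01,0.0018,0,0],
  [0.01,0.0018,0,0],
])

```text
time: 14.13
tool_pos: [0.6091, 0.0255, 0.0251]
ee_rot: [3.142, 0.0, -2.968]
wrist_force: [-0.7, 0.8, -0.6]
width: 0.0282
finger_force: 30.0
```

arm_command([
  [0.004,0.0007,0,0],
  [0.008,0.0014,0,0],
  [0.008,0.0014,0,0],
  [0.008,0.0014,0,0],
])

```text
time: 14.47
tool_pos: [0.6131, 0.0262, 0.0251]
ee_rot: [3.142, 0.0, -2.968]
wrist_force: [-0.2, 0.1, -1.5]
width: 0.028
finger_force: 30.0
```

arm_command([
  [0.004,0.0007,0,0],
  [0.004,0.0007,0,0],
  [0.004,0.0007,0,0],
])

```text
time: 14.72
tool_pos: [0.6142, 0.0264, 0.0248]
ee_rot: [3.141, -0.002, -2.968]
wrist_force: [-2.9, -0.6, -0.4]
width: 0.0283
finger_force: 30.0
```

arm_command([
  [0.004,0.0007,0,0],
  [0.004,0.0007,0,0],
  [0.004,0.0007,0,0],
])

```text
time: 14.97
tool_pos: [0.6142, 0.0264, 0.0246]
ee_rot: [3.141, -0.007, -2.968]
wrist_force: [-7.5, -1.3, 3.2]
width: 0.0284
finger_force: 30.0
```

arm_command([
  [-0.005,-0.001,0,0],
  [-0.005,-0.001,0,0],
  [-0.005,-0.001,0,0],
  [-0.005,-0.001,0,0],
  [-0.005,-0.001,0.05,0],
  [-0.005,-0.001,0.12,0],
  [-0.005,-0.001,0.16,0],
  [-0.005,-0.001,0.16,0],
], claw=0.5)

```text
time: 15.63
tool_pos: [0.6186, 0.0264, 0.1121]
ee_rot: [-3.139, 0.012, -2.968]
wrist_force: [1.3, 0.7, 0.3]
width: 0.047
finger_force: 0.0
```

arm_command([
  [-0.06,-0.08,0,0],
  [-0.108,-0.142,0,0],
  [-0.108,-0.142,0,0],
  [-0.108,-0.142,-0.06,0],
  [-0.108,-0.142,-0.08,0],
  [-0.108,-0.142,-0.08,0],
  [-0.108,-0.142,-0.08,0],
])

```text
time: 16.22
tool_pos: [0.5598, -0.0439, 0.0637]
ee_rot: [3.14, -0.003, -2.967]
wrist_force: [-0.5, -0.2, 0.6]
width: 0.0466
finger_force: 0.0
```

```bash
python3 - <<'E'
from h import *
o=robot.get_obs(); im=robot.snapshot("wrist"); im3=robot.snapshot("side"); print(o['tool_pos'],o['ee_rot'],o['time'],o['width'])
c=np.zeros((420,800,3),np.uint8);c[:,:560]=im[:,:,::-1];c[:200,562:800]=cv2.resize(im3[170:270,210:329,::-1],(238,200));cv2.imwrite("pics/c4.png",c)
E
```

```text
[ 0.55975932 -0.04394781  0.06368873] [ 3.14019425e+00 -2.82030237e-03 -2.96749954e+00] 16.2167 0.04660721839956698
```

View pics/c4.png

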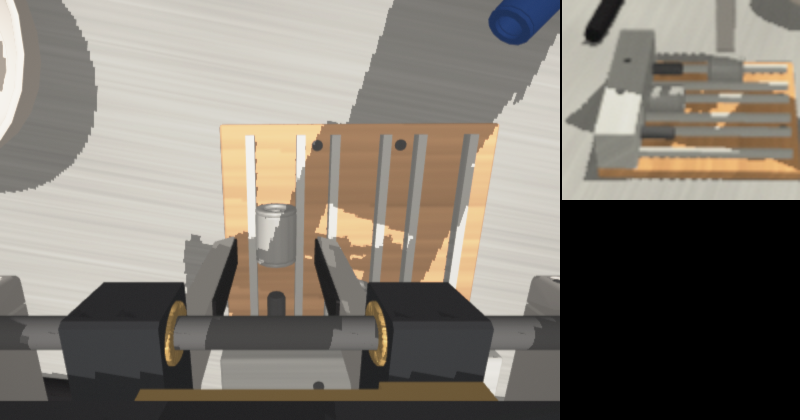

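The middle sleeve sits against the wall with no pin visible, and the right sleeve is centred at (276,235).

arm_command([
  [0.002,0,-0.04,0],
  [0.002,0,-0.065,0],
  [0.002,0,-0.079,0],
  [0.002,0,-0.079,0],
  [0.002,0,-0.079,0],
])

```text
time: 16.73
tool_pos: [0.5612, -0.0444, 0.0253]
ee_rot: [3.141, -0.001, -2.968]
wrist_force: [0.3, 0.2, 0.4]
width: 0.0472
finger_force: 0.0
```

arm_command([
  [0,0,0,0],
  [0,0,0,0],
  [0,0,0,0],
  [0,0,0,0],
  [0,0,0,0],
], claw=1)

```text
time: 17.15
tool_pos: [0.562, -0.0445, 0.0265]
ee_rot: [-3.142, 0.002, -2.968]
wrist_force: [-0.6, 1.6, 3.1]
width: 0.0283
finger_force: 30.0
```

arm_command([
  [0.015,0.0027,0.002,0],
  [0.03,0.0054,0.002,0],
  [0.046,0.0082,0.002,0],
  [0.046,0.0082,0.002,0],
  [0.046,0.0082,0.002,0],
])

```text
time: 17.57
tool_pos: [0.5857, -0.0402, 0.0265]
ee_rot: [3.141, 0.001, -2.968]
wrist_force: [1.2, 1.0, -1.4]
width: 0.0287
finger_force: 30.0
```

arm_command([
  [0.005,0.0009,0,0],
  [0.012,0.0021,0,0],
  [0.012,0.0021,0,0],
  [0.012,0.0021,0,0],
])

```text
time: 17.9
tool_pos: [0.5908, -0.0393, 0.0265]
ee_rot: [3.141, 0.001, -2.968]
wrist_force: [0.5, -0.0, -0.1]
width: 0.0278
finger_force: 30.0
```

arm_command([
  [0.005,0.0009,0,0],
  [0.01,0.0018,0,0],
  [0.01,0.0018,0,0],
  [0.01,0.0018,0,0],
])

```text
time: 18.23
tool_pos: [0.5938, -0.0388, 0.0265]
ee_rot: [3.141, -0.004, -2.968]
wrist_force: [-5.9, 0.6, 3.6]
width: 0.0283
finger_force: 30.0
```

arm_command([
  [0.004,0.0007,0.001,0],
  [0.004,0.0007,0.001,0],
  [0.004,0.0007,0.001,0],
])

```text
time: 18.48
tool_pos: [0.5953, -0.0385, 0.0265]
ee_rot: [3.141, -0.005, -2.968]
wrist_force: [-5.4, 0.3, 2.0]
width: 0.0283
finger_force: 30.0
```

arm_command([
  [0.004,0.0007,0,0],
  [0.004,0.0007,0,0],
  [0.004,0.0007,0,0],
])

```text
time: 18.73
tool_pos: [0.5967, -0.0382, 0.0265]
ee_rot: [3.141, -0.007, -2.968]
wrist_force: [-6.9, -0.7, 3.4]
width: 0.0281
finger_force: 30.0
```

Past contact the force stays at 5–7 N over 3 mm of travel, which is the spring and not the wall. It stops just behind the mouth, so this sleeve is the second reject.

arm_command([
  [-0.02,-0.0035,0,0],
  [-0.04,-0.007,0,0],
  [-0.06,-0.0105,0,0],
  [-0.06,-0.0105,0.01,0],
  [-0.06,-0.0105,0.05,0],
  [-0.06,-0.0105,0.12,0],
  [-0.06,-0.0105,0.2,0],
  [-0.06,-0.0105,0.23,0],
])

```text
time: 19.4
tool_pos: [0.5728, -0.0436, 0.1487]
ee_rot: [-3.138, 0.01, -2.968]
wrist_force: [1.1, 0.9, -0.5]
width: 0.0284
finger_force: 30.0
```

arm_command([
  [-0.188,-0.51,0,0],
  [-0.188,-0.51,0,0],
  [-0.188,-0.51,0,0],
  [-0.188,-0.51,0,0],
  [-0.188,-0.51,0,0],
  [-0.188,-0.51,0,0],
  [-0.188,-0.51,0,0],
  [-0.188,-0.51,0,0],
])

```text
time: 20.07
tool_pos: [0.474, -0.3031, 0.1421]
ee_rot: [-3.139, -0.001, -2.974]
wrist_force: [0.3, -0.4, -1.0]
width: 0.028
finger_force: 30.0
```

```bash
python3 - <<'E'
from h import *
o=robot.get_obs(); im=robot.snapshot("wrist"); print(o['tool_pos'],o['time'],o['width'])
cv2.imwrite("pics/w5.png",im[:,:,::-1])
E
```

```text
[ 0.47402831 -0.30310662  0.14213246] 20.0667 0.028006344819168725
```

View pics/w5.png

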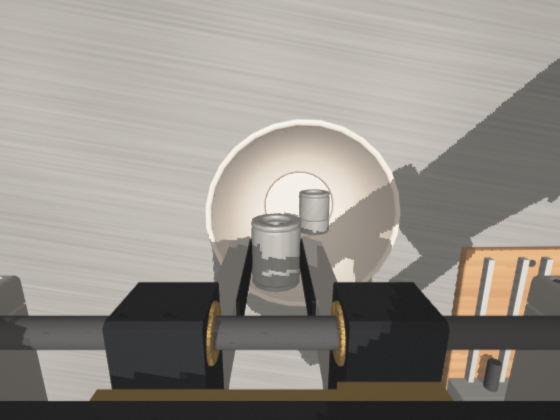

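The first reject lies at (314,211) in the bowl. I'll release the second one left of it, at a height that clears it.

arm_command([
  [0,-0.01,-0.05,0],
  [0,-0.01,-0.12,0],
  [0,-0.01,-0.165,0],
  [0,-0.01,-0.18,0],
  [0,-0.01,-0.18,0],
  [0,-0.01,-0.18,0],
])

```text
time: 20.62
tool_pos: [0.4765, -0.3026, 0.0529]
ee_rot: [-3.141, 0.001, -2.967]
wrist_force: [0.2, -0.2, -1.5]
width: 0.0282
finger_force: 30.0
```

arm_command([
  [0,-0.004,-0.008,0],
  [0,-0.004,-0.008,0],
  [0,-0.004,-0.008,0],
])

```text
time: 20.87
tool_pos: [0.4763, -0.3057, 0.0496]
ee_rot: [-3.14, 0.002, -2.968]
wrist_force: [0.1, -0.4, -0.8]
width: 0.0284
finger_force: 30.0
```

arm_command([
  [0,0,0,0],
  [0,0,0,0],
  [0,0,0,0],
  [0,0,0,0],
  [0,0,0.05,0],
  [0,0,0.12,0],
  [0,0,0.2,0],
  [0,0,0.25,0],
], claw=0.6)

```text
time: 21.53
tool_pos: [0.4763, -0.3058, 0.1774]
ee_rot: [-3.138, 0.003, -2.968]
wrist_force: [-0.1, 0.2, 1.9]
width: 0.0372
finger_force: 0.0
```

arm_command([
  [0,0.02,0.08,0],
  [0,0.04,0.1,0],
  [0,0.05,0.1,0],
  [0,0.05,0.1,0],
  [0,0.05,0.1,0],
  [0,0.05,0.1,0],
  [0,0.05,0.1,0],
  [0,0.05,0.1,0],
])

```text
time: 22.2
tool_pos: [0.4749, -0.28, 0.2212]
ee_rot: [3.139, -0.002, -2.968]
wrist_force: [0.8, 0.4, -0.4]
width: 0.0377
finger_force: 0.0
```

```bash
python3 - <<'E'
from h import *
np.set_printoptions(precision=3,suppress=True)
o=robot.get_obs(); print(o['tool_pos'],o['time'],o['width'])
im=robot.snapshot("wrist"); cv2.imwrite("pics/w6.png",im[:,:,::-1]); b,g,r=[im[...,i].astype(int) for i in (2,1,0)]
# grey (steel) blobs within the bowl's beige interior: project, keep within 80 mm of the bowl centre
m=((r-b<10)&(r<170)).astype(np.uint8); m[260:]=0
n,l,s,c=cv2.connectedComponentsWithStats(cv2.morphologyEx(m,cv2.MORPH_OPEN,np.ones((3,3))))
for i in range(1,n):
    p=plane("wrist",c[i],.03,o)
    if s[i,4]>80 and np.hypot(p[0]-.475,p[1]+.278)<.085: print(s[i],p[:2])
# bright rim extent
for u,v in ((275,60),):pass
w=((r>150)&(r-b>=10)).astype(np.uint8);w[260:]=0
k=max(cv2.findContours(w,0,1)[0],key=cv2.contourArea);print("bowl",cv2.boundingRect(k))
E
```

```text
[ 0.475 -0.28   0.221] 22.2 0.03766810486882313
[270 170  12  32 211] [ 0.472 -0.282]
bowl (19, 0, 541, 260)
```

```bash
python3 - <<'E'
from h import *
im=robot.snapshot("scene")[:,:,::-1]; a=cv2.imread("pics/scene0.png")
d=np.abs(im.astype(int)-a).max(2)[90:165,160:255]
for r in d[::2,::1]: print(''.join('#' if v>45 else '+' if v>20 else '.' for v in r))
w=cv2.imread("pics/w6.png").astype(int); g=w[...,2]-w[...,0]
print()
for r in g[110:262:4,190:362:2]: print(''.join('.' if v>=14 else '+' if v>=9 else '#' for v in r))
E
```

```text
...............................................................................................
...............................................................................................
...............................................................................................
...............................................................................................
...............................................................................................
...............................................................................................
...............................................................................................
...............................................................................................
...............................................................................................
...............................................................................................
...............................................................................................
............................................
[... 5154 characters left out ...]
++++
++++++++++.+................................++++............................+######+++
++++++++++++..............................................................##########++
++++++++++++++.........++++.................................++++.........############+
+++++++++++++++..+++++++++##...............................##++++++++++#############++
++++++++++++++++++####+++###...............................###+++++#++#+############++
+++++++++++++++#############...............................###+++++#+#+#+###########++
++++++++++++++###+##########...............................####+++++################++
+++++++++++++######+########..............................+####++++#+###+##########+++
```

The maps show two sleeves side by side on the bowl's bottom, the bowl upright and unmoved, and the gripper clear.

```bash
python3 -c "
from bench import robot
print(robot.close_job())"
```

```text
the job is handed in; nothing more can be done
None
```

The job is handed in, with no verdict returned: the middle sleeve passed and stayed fully home against the wall; the left and right sleeves balked on their pins (spring force only, 5–7 N) and are both in the white bowl.

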